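# Keep the gearbox parts in order on two posts

## Robot

A 6-joint arm with a two-finger parallel gripper is mounted at the origin on the work surface. World frame = base frame: x ahead of the robot, y to its left, z up, the work surface at z = 0. Lengths are in m, angles in rad, forces in N, time in s.
With the tool pointing down it reaches from about 0.35 to 0.925 m from the base axis. Payload 6.4 kg.
Tool frame: the origin (TCP) lies between the finger pads; the fingertips stand arm.finger_overhang ahead of it and the grasp point (between the pads) lies 2 mm behind it (arm.finger_overhang is the distance from the TCP to the fingertips, in m); x points along the fingers, y is the direction in which the jaws open and shut, and the axes are right-handed (so a half turn about x gives the same grasp; the last joint's range is limited). The gripper opens to 94 mm and grips with 3 to 60 N. Pads are 16 mm wide; open, the fingers measure 119 mm over their backs; the gripper's body (75 mm by 177 mm) begins 78 mm behind the grasp point.
Start: joints at [0.936, 0.245, 1.558, -0, 1.339, -0.174], TCP at [0.289, 0.582, 0.222] pointing down, gripper open.
Joint ranges: [-3.13, 3.13], [-1.02, 2.26], [0.13, 2.54], [-0.95, 4.09], [0.21, 2.88], [-2.74, 2.74]. Speed limits (rad/s): [2.57, 2.57, 3.14, 3.14, 3.14, 3.14].

## Interface

Orientations are given as a rotation vector (axis times angle).
In Python, from cell import arm gives the robot as it stands. Calls block until the motion is done:
- arm.goto(position, orientation): joint-space move of the TCP to a pose.
- arm.move_l(position, orientation=None, vel=0.15, max_force=None): straight line of the TCP; orientation=None keeps the orientation; vel is the mean speed in m/s. With max_force (N) it stops when the force on the tool has changed by that much, and returns True; else False.
- arm.set_joints(angles): joint-space move.
- arm.command_gripper(opening, effort=None): finger opening in m; effort is the grip in N (None keeps the last); returns when the fingers have stopped.
- arm.dwell(seconds).
- arm.solve_ik(position, orientation): joint angles nearest the present ones, or None.
- arm.camera(name): name is "scene" or "top"; returns (picture, depth): 384x512x3 uint8, red, green, blue; 384x512 float32, m along the optical axis (not along the pixel's ray), 0 where there is no reading.
- arm.camera_model(name): a dict with "vfov" (degrees; the focal length in pixels is half the picture's height over the tangent of half this angle, whatever the lens; pixels are square), "cx", "cy" (the principal point, pixels), "eye" and "attitude" of the camera in the world. Camera axes: x right, y down, z forward; pixel columns grow to the right and rows downward; lengths in m; the calibration is good to about 2 mm. A picture is of the moment at which its call begins. camera_model takes no time and is no camera call.
A pose or a line that the arm cannot do raises arm.IKError and nothing moves.
- arm.finish_job(): hands the job in, once; it reports no verdict.
Readings, each from a call of its own:
- arm.read_clock(): time.
- arm.read_q(): joint angles.
- arm.read_dq(): joint speeds.
- arm.read_joint_efforts(): joint torques, N m.
- arm.read_tcp_pos(): TCP position.
- arm.read_eef_rot(): TCP orientation.
- arm.read_contact_force(): force on the tool from outside, world axes, zero at the start.
- arm.read_wrist_torque(): the same for the moment, N m.
- arm.read_opening(): finger opening in m.
Only numpy, scipy, OpenCV 4.12 (cv2) and the standard library are available. Lean on these libraries where they do the work, as an engineer would, in place of code of your own. Each camera call takes 0.05 s, during which the arm holds its last target.

## Task

Keep the dismantled gearbox parts in order by threading them onto the two upright posts. On the tall post with the round base put the widest gear at the bottom, then the brass spacer collar, then the smallest gear; on the short post with the square base put the ball bearing at the bottom and the medium gear on top. Every part must lie flat, fully down on what is below it, and the piston and the oil filter must be left standing where they are.

Things in the scene. Friction and masses are not known exactly. Their poses are not given: they have to be found in the camera images.
- wide_gear_mid (a point): The widest of three toothed steel gears: flat, 66 mm across the teeth, 18 mm thick, plain bore 26 mm, about 0.4 kg. It starts lying flat on the bench, bore upright; it is the same either way up. This point is its centre, half-way up, on the bore axis; z is the bore axis.
- medium_gear_mid (a point): The medium toothed steel gear: flat, 54 mm across the teeth, 18 mm thick, plain bore 26 mm, about 0.25 kg. It starts lying flat on the bench, bore upright; it is the same either way up. This point is its centre, half-way up, on the bore axis; z is the bore axis.
- small_gear_mid (a point): The smallest toothed steel gear: flat, 42 mm across the teeth, 18 mm thick, plain bore 26 mm, about 0.12 kg. It starts lying flat on the bench, bore upright; it is the same either way up. This point is its centre, half-way up, on the bore axis; z is the bore axis.
- bearing_mid (a point): Ball bearing: smooth steel outer ring 48 mm across, balls in a dark groove, 16 mm thick, bore 26 mm, about 0.12 kg. It starts lying flat on the bench, bore upright; it is the same either way up. This point is its centre, half-way up, on the bore axis; z is the bore axis.
- spacer_mid (a point): Spacer collar: smooth plain brass ring 36 mm across, 22 mm tall, bore 26 mm, about 0.09 kg. It starts lying flat on the bench, bore upright; it is the same either way up. This point is its centre, half-way up, on the bore axis; z is the bore axis.
- tall_post_seat (a point): Tall post, fixed to the bench: steel rod 18 mm in diameter standing 50 mm above its dark round base (78 mm across, 10 mm thick); the top 8 mm taper to 8 mm diameter. This point is on the rod's axis at the top face of the base, where the lowest part rests, 10 mm above the bench; z is up along the rod. The two posts may have changed sides.
- short_post_seat (a point): Short post, fixed to the bench: steel rod 18 mm in diameter standing 30 mm above its dark square base (76 x 76 mm, 10 mm thick); the top 8 mm taper to 8 mm diameter. This point is on the rod's axis at the top face of the base, where the lowest part rests, 10 mm above the bench; z is up along the rod.
- piston_mid (a point): Bystander: aluminium piston standing upright, loose, 60 mm in diameter, 50 mm tall. This point is its centre, half-way up. Leave it alone.
- oil_filter_mid (a point): Bystander: grey-painted canister oil filter standing upright, loose, 66 mm in diameter, 72 mm tall. This point is its centre, half-way up. Leave it alone.
Things that resemble listed ones, but are neither listed nor needed, are in the scene too. Leave any blue look-alike of the part that bears short_post_seat alone. Leave any green look-alike of the part that bears wide_gear_mid alone.

How it is judged:
By the outcome, as a careful person would: the job done as asked, in the order asked, and still so for the second after the job is handed in, with the robot touching nothing.
It also fails if it takes over 144 s, if anything falls off the work surface, if the arm or the gripper's body presses on something with over 40 N, if the wrist force passes 120 N, or if a joint passes its speed limit or range.

## Working session

There is one attempt and no reset: what is moved stays moved. The work goes in short steps, each a Python script; the robot and the scene stay as the last script left them, time stands still between calls to the robot, and variables do not carry over. Pictures are saved under pics/ and viewed, and the job is handed in when it is done.

```bash
mkdir -p pics; ls; python3 - <<'E'
from cell import arm
import cv2,numpy as np
for n in ("scene","top"):
    im,d=arm.camera(n); np.savez(f"pics/{n}0.npz",im=im,d=d)
    cv2.imwrite(f"pics/{n}0.png",cv2.resize(im[:,:,::-1],(768,576),interpolation=cv2.INTER_CUBIC))
    print(n,arm.camera_model(n))
print(arm.finger_overhang,arm.read_clock(),arm.read_eef_rot(),arm.read_opening())
E
```

```text
pics
scene {'vfov': 49.35024927438638, 'cx': 254.35632999092303, 'cy': 194.98819932450218, 'eye': array([0.98174814, 0.56980588, 0.56933096]), 'attitude': array([-0.83945777, -2.3898183 ,  1.24754748])}
top {'vfov': 51.86501626006902, 'cx': 252.61885348899787, 'cy': 192.57851011528047, 'eye': array([ 0.35279578, -0.00670514,  1.07588248]), 'attitude': array([-2.17865983,  2.11546983, -0.13135931])}
0.017 0.1 [ 0.36013495  1.54105479 -0.36264217] 0.09401694525762788
```

View pics/scene0.png

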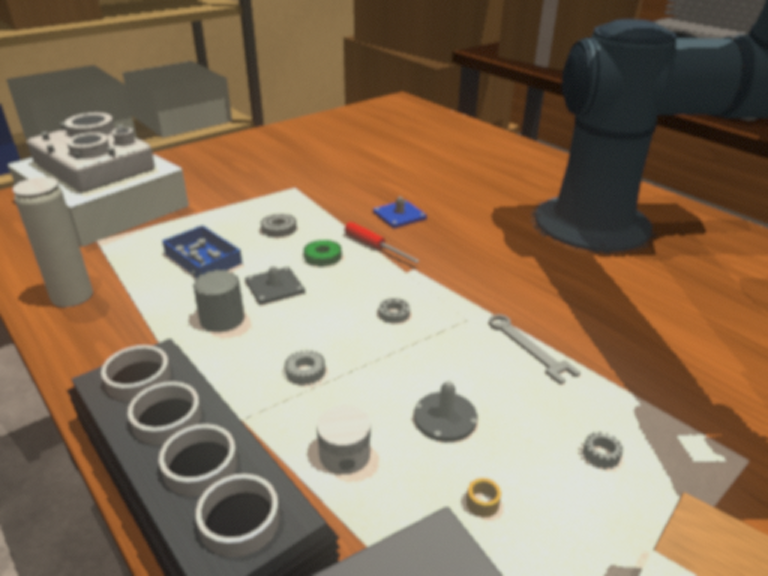

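View pics/top0.png

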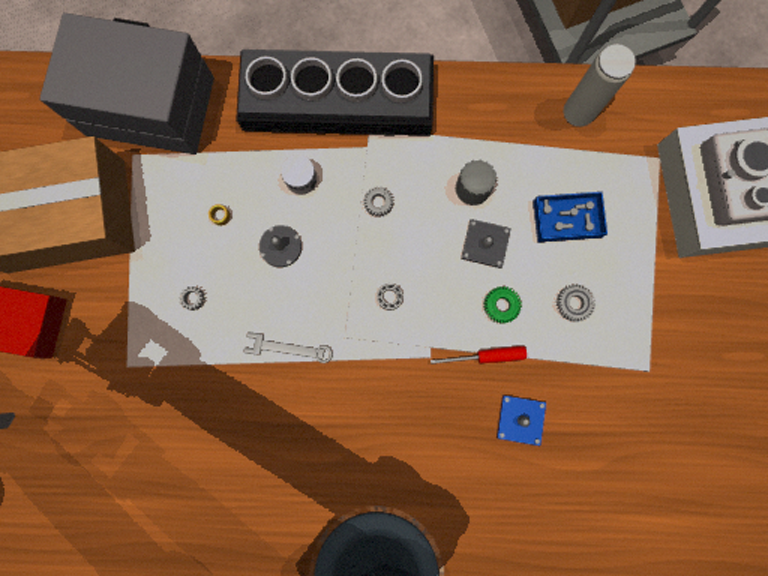

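Candidates, in top-view display pixels:
- **Wide gear:** grey (575,302). The green one (502,304) is the look-alike.
- **Medium gear:** (378,201). The bearing (389,296) could be taken for it.
- **Small gear:** (193,297).
- **Spacer:** brass ring (219,213).
- **Tall post:** round base (280,245).
- **Short post:** dark square (486,243). The blue square (521,420) is the look-alike.

Next I'll check these in a close crop and measure them.

```bash
cat > h.py <<'E'
import numpy as np,cv2
from scipy.spatial.transform import Rotation as R
from cell import arm
def ray(n,u,v,z):
    m=arm.camera_model(n); f=192/np.tan(np.radians(m['vfov'])/2)
    d=R.from_rotvec(m['attitude']).apply([(u-m['cx'])/f,(v-m['cy'])/f,1.]); e=np.array(m['eye'])
    return e+d*(z-e[2])/d[2]
def proj(n,p):
    m=arm.camera_model(n); f=192/np.tan(np.radians(m['vfov'])/2)
    c=R.from_rotvec(m['attitude']).inv().apply(np.array(p)-m['eye'])
    return np.array([m['cx']+f*c[0]/c[2],m['cy']+f*c[1]/c[2]])
def cloud(n,d):
    m=arm.camera_model(n); f=192/np.tan(np.radians(m['vfov'])/2)
    v,u=np.mgrid[:d.shape[0],:d.shape[1]]
    p=np.stack([(u-m['cx'])/f*d,(v-m['cy'])/f*d,d],-1)
    w=R.from_rotvec(m['attitude']).apply(p.reshape(-1,3)).reshape(p.shape)+m['eye']
    w[d==0]=np.nan
    return w
E
python3 - <<'E'
from h import *
z=np.load('pics/top0.npz');im=z['im'];w=cloud('top',z['d'])
names=dict(wide=(575,302),medium=(378,201),small=(193,297),bearing=(389,296),spacer=(219,213),tall=(280,245),short=(486,243),green=(502,304),piston=(298,172),filter=(476,180),blue=(521,420))
tiles=[]
for k,(a,b) in names.items():
    u,v=int(a/1.5),int(b/1.5)
    c=im[v-24:v+24,u-24:u+24];t=cv2.resize(c[:,:,::-1],(192,192),interpolation=cv2.INTER_CUBIC)
    cv2.putText(t,k,(4,14),0,.5,(0,0,255),1);tiles.append(t)
    print(k,ray('top',a/1.5,b/1.5,0.02).round(3), np.nanpercentile(w[v-14:v+14,u-14:u+14,2],[5,50,90,98]).round(4))
tiles.append(tiles[0]*0)
cv2.imwrite('pics/crops.png',np.vstack([np.hstack(tiles[i:i+4]) for i in (0,4,8)]))
E
```

```text
wide [ 0.481 -0.344  0.02 ] [-0.0017  0.0099  0.0191  0.021 ]
medium [0.657 0.014 0.02 ] [-0.0026  0.0014  0.0176  0.0194]
small [0.47  0.341 0.02 ] [-0.0037  0.0001  0.0154  0.0187]
bearing [ 0.482 -0.011  0.02 ] [-0.0024  0.0014  0.0146  0.0174]
spacer [0.626 0.305 0.02 ] [-0.0037 -0.0002  0.0122  0.0218]
tall [0.569 0.19  0.02 ] [-0.0021  0.0084  0.0125  0.056 ]
short [ 0.584 -0.185  0.02 ] [0.0008 0.0091 0.0125 0.0355]
green [ 0.473 -0.214  0.02 ] [-0.002   0.0085  0.0186  0.0205]
piston [0.708 0.163 0.02 ] [-0.0027  0.0392  0.0506  0.0521]
filter [ 0.701 -0.165  0.02 ] [-0.0013  0.0667  0.072   0.0738]
blue [ 0.271 -0.247  0.02 ] [0.0051 0.0095 0.013  0.0368]
```

View pics/crops.png

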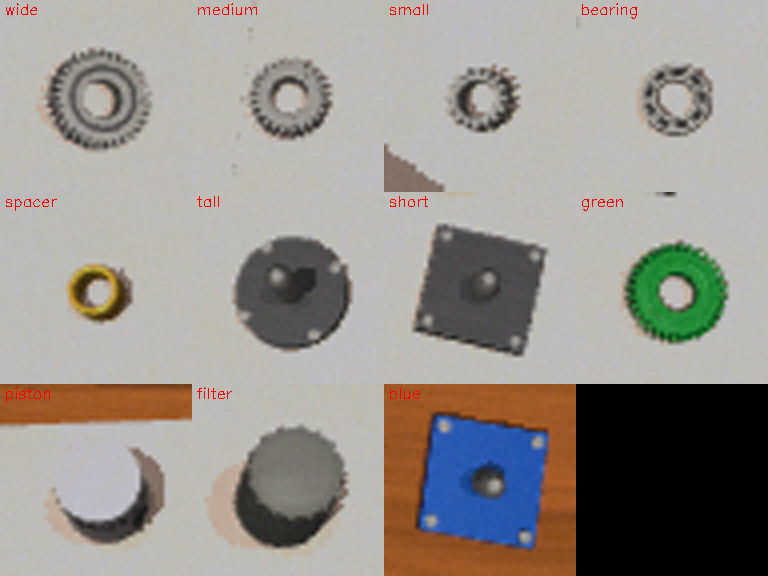

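The crops confirm the choices: wide gear is grey and largest, the medium gear has teeth, the bearing has dark ball pockets, and the short post is the dark square. Now the precise centres from both views.

```bash
cat >> h.py <<'E'
NOM=dict(wide=(.481,-.344,.018,.033),medium=(.657,.014,.018,.027),small=(.47,.341,.018,.021),bearing=(.482,-.011,.016,.024),spacer=(.626,.305,.022,.018),tall=(.569,.190,.01,.039),short=(.584,-.185,.01,.05),piston=(.708,.163,.05,.03),filter=(.701,-.165,.072,.033))
def measure(n,w,k,nom=None):
    x,y,h,r=nom or NOM[k]
    s=w[...,2]; m=(np.hypot(w[...,0]-x,w[...,1]-y)<r+.02)&(abs(s-h)<.0045)
    p=w[m][:,:2].astype(np.float32)
    (c,rad)=cv2.minEnclosingCircle(p)
    lo,hi=np.percentile(p,[2,98],axis=0)
    q=p*1000; rect=cv2.minAreaRect(q)
    return len(p),np.array(c),rad,(lo+hi)/2,p.mean(0),np.array(rect[0])/1000,np.array(rect[1]),rect[2]
E
python3 - <<'E'
from h import *
np.set_printoptions(precision=4,suppress=True)
for n in('top','scene'):
    w=cloud(n,np.load(f'pics/{n}0.npz')['d']);print(n,'table z',np.nanmedian(w[...,2][(abs(w[...,0]-.57)<.03)&(abs(w[...,1]-.06)<.03)]))
    for k in NOM: print(k,*measure(n,w,k))
    for k,h in(('tall',.05),('short',.03)):
        x,y=NOM[k][:2]
        m=(np.hypot(w[...,0]-x,w[...,1]-y)<.04)&(w[...,2]>.018)&(w[...,2]<.009+h)
        p=w[m]; print(k,'rod',len(p),p.mean(0),p.min(0),p.max(0))
        # circle fit r=9 to rod side
        from scipy.optimize import least_squares
        q=p[p[:,2]<h-.0]; s=least_squares(lambda c:np.hypot(q[:,0]-c[0],q[:,1]-c[1])-.009,q[:,:2].mean(0),loss='soft_l1',f_scale=.001);print(s.x,len(q))
E
```

```text
top table z 7.524797037772313e-05
wide 352 [ 0.4811 -0.3467] 0.03325966000556946 [ 0.4807 -0.3469] [ 0.4806 -0.3467] [ 0.4807 -0.3463] [62.6266 65.4094] 2.1370620727539062
medium 190 [0.6598 0.0143] 0.02760625258088112 [0.6592 0.015 ] [0.6593 0.0144] [0.6589 0.0152] [52.8994 51.1499] 26.32737159729004
small 99 [0.4703 0.3472] 0.021838724613189697 [0.47   0.3477] [0.4702 0.3484] [0.47   0.3479] [39.0211 40.9419] 2.8411083221435547
bearing 158 [ 0.4834 -0.0112] 0.023882919922471046 [ 0.4832 -0.0117] [ 0.4831 -0.0119] [ 0.4832 -0.0118] [44.175  45.9485] 0.6784244179725647
spacer 64 [0.6264 0.307 ] 0.018288886174559593 [0.6258 0.3077] [0.6255 0.3083] [0.6261 0.3076] [33.3054 32.9503] 1.0724602937698364
tall 536 [0.5721 0.1911] 0.040518227964639664 [0.5713 0.1925] [0.5709 0.1919] [0.5717 0.1925] [75.4291 76.6377] 87.15192413330078
short 698 [ 0.5878 -0.1812] 0.06629621982574463 [ 0.5864 -0.1851] [ 0.586  -0.1851] [ 0.5914 -0.1839] [ 91.0519 121.3913] 73.95989227294922
piston 347 [0.7013 0.1606] 0.030428174883127213 [0.7012 0.1608] [0.7008 0.1608] [0.7014 0.1612] [58.4762 57.6599] 37.28644
[... 1121 characters left out ...]
3  0.1964] [0.5769 0.1997] [0.5737 0.1961] [76.7121 75.8077] 45.919090270996094
short 560 [ 0.5816 -0.1838] 0.056847650557756424 [ 0.5882 -0.1817] [ 0.5905 -0.1771] [ 0.5797 -0.1788] [82.9283 97.9115] 73.9112777709961
piston 817 [0.702 0.163] 0.0310544241219759 [0.7032 0.1644] [0.7039 0.1654] [0.7031 0.1634] [59.3338 58.8306] 53.02783966064453
filter 388 [ 0.6936 -0.1588] 0.034003421664237976 [ 0.6932 -0.1558] [ 0.695  -0.1537] [ 0.6945 -0.1571] [59.2223 62.9852] 48.988826751708984
tall rod 182 [0.5761 0.1989 0.0401] [0.5647 0.1854 0.0181] [0.582  0.2049 0.0589]
[0.5712 0.1945] 128
short rod 63 [ 0.5897 -0.1787  0.0285] [ 0.5803 -0.1909  0.0182] [ 0.5963 -0.1733  0.0389]
[ 0.5867 -0.1842] 34
```

```bash
cat >> h.py <<'E'
POS=dict(wide=(.481,-.3452),medium=(.6597,.0157),small=(.4701,.3490),bearing=(.4835,-.0100),spacer=(.6263,.3092),tall=(.5719,.1938),short=(.5866,-.1848))
TH=dict(wide=.018,medium=.018,small=.018,bearing=.016,spacer=.022); DIA=dict(wide=.066,medium=.054,small=.042,bearing=.048,spacer=.036)
def ori(deg):
    t=np.radians(deg);c,s=np.cos(t),np.sin(t)
    return R.from_matrix(np.array([[0,0,-1],[c,s,0],[s,-c,0]]).T).as_rotvec()
TIP=.021  # TCP height above part bottom (tips 4 mm above)
def pick(k,deg,eff=25):
    x,y=POS[k];o=ori(deg)
    arm.command_gripper(min(.093,DIA[k]+.024),eff)
    arm.goto([x,y,.15],o)
    print('dn',arm.move_l([x,y,TIP],vel=.12,max_force=10),arm.read_tcp_pos())
    arm.command_gripper(max(DIA[k]-.012,0),eff)
    print('open',arm.read_opening(),arm.read_contact_force())
    arm.move_l([x,y,.15],vel=.15)
    print('up',arm.read_opening(),arm.read_contact_force(),arm.read_clock())
E
python3 - <<'E'
from h import *
w=cloud('top',np.load('pics/top0.npz')['d'])
m=(w[...,2]>.03)&(w[...,1]>.3)&(w[...,0]>.35)&(w[...,0]<.85)
p=w[m];print(p.min(0),p.max(0),len(p))
for k,(x,y) in POS.items():
    for d in(0,90,180,-90):
        for z in (.02,.15):
            q=arm.solve_ik([x,y,z],ori(d)); print(k,d,z,None if q is None else np.round(q,2))
E
```

```text
[0.35406022 0.3443079  0.03001449] [0.84998895 0.68658155 0.16056805] 12793
wide 0 0.02 [-0.81  0.38  1.81 -0.    0.96 -0.81]
wide 0 0.15 [-0.81  0.19  1.77 -0.    1.19 -0.81]
wide 90 0.02 [-0.81  0.38  1.81  0.    0.96 -2.38]
wide 90 0.15 [-0.81  0.19  1.77  0.    1.19 -2.38]
wide 180 0.02 [-0.81  0.38  1.81 -0.    0.96  2.33]
wide 180 0.15 [-0.81  0.19  1.77 -0.    1.19  2.33]
wide -90 0.02 [-0.81  0.38  1.81 -0.    0.96  0.76]
wide -90 0.15 [-0.81  0.19  1.77 -0.    1.19  0.76]
medium 0 0.02 [-0.15  0.51  1.62 -0.    1.01 -0.15]
medium 0 0.15 [-0.15  0.34  1.58 -0.    1.22 -0.15]
medium 90 0.02 [-0.15  0.51  1.62 -0.    1.01 -1.72]
medium 90 0.15 [-0.15  0.34  1.58  0.    1.22 -1.72]
medium 180 0.02 None
medium 180 0.15 None
medium -90 0.02 [-0.15  0.51  1.62 -0.    1.01  1.42]
medium -90 0.15 [-0.15  0.34  1.58 -0.    1.22  1.42]
small 0 0.02 [ 0.45  0.36  1.83 -0.    0.95  0.45]
small 0 0.15 [ 0.45  0.17  1.78 -0.    1.19  0.45]
small 90 0.02 [ 0.45  0.36  1.83 -0.    0.95 -1.13]
small 90 0.15 [ 0.45  0.17  1.78 -0.    1.19 -1.13]
small 180 0.02 [ 0.45  0.36  1.83 -0.    0.95 -2
[... 953 characters left out ...]
 [ 0.14  0.21  1.73 -0.    1.19  0.14]
tall 90 0.02 [ 0.14  0.4   1.78 -0.    0.97 -1.43]
tall 90 0.15 [ 0.14  0.21  1.73 -0.    1.19 -1.43]
tall 180 0.02 None
tall 180 0.15 None
tall -90 0.02 [ 0.14  0.4   1.78 -0.    0.97  1.71]
tall -90 0.15 [ 0.14  0.21  1.73 -0.    1.19  1.71]
short 0 0.02 [-0.49  0.42  1.75 -0.    0.98 -0.49]
short 0 0.15 [-0.49  0.24  1.71 -0.    1.2  -0.49]
short 90 0.02 [-0.49  0.42  1.75  0.    0.98 -2.06]
short 90 0.15 [-0.49  0.24  1.71  0.    1.2  -2.06]
short 180 0.02 [-0.49  0.42  1.75 -0.    0.98  2.65]
short 180 0.15 [-0.49  0.24  1.71 -0.    1.2   2.65]
short -90 0.02 [-0.49  0.42  1.75 -0.    0.98  1.08]
short -90 0.15 [-0.49  0.24  1.71 -0.    1.2   1.08]
```

```bash
python3 - <<'E'
from h import *
np.set_printoptions(precision=4,suppress=True)
pick('wide',0,35)
for n in ('top','scene'):
    im,d=arm.camera(n);np.savez(f'pics/{n}1.npz',im=im,d=d)
x,y=POS['tall'];arm.goto([x,y,.15],ori(0))
for n in ('top','scene'):
    im,d=arm.camera(n);np.savez(f'pics/{n}2.npz',im=im,d=d)
    cv2.imwrite(f'pics/{n}2.png',cv2.resize(im[:,:,::-1],(768,576)))
print(arm.read_clock(),arm.read_opening(),arm.read_tcp_pos())
E
```

```text
dn False [ 0.4816 -0.3458  0.0219]
open 0.06574798731959774 [1.1626 0.3741 1.3259]
up 0.06602275807909193 [ 0.1446  0.7794 -4.7778] 6.475
8.65 0.06599391817891309 [0.5723 0.1929 0.15  ]
```

View pics/scene2.png

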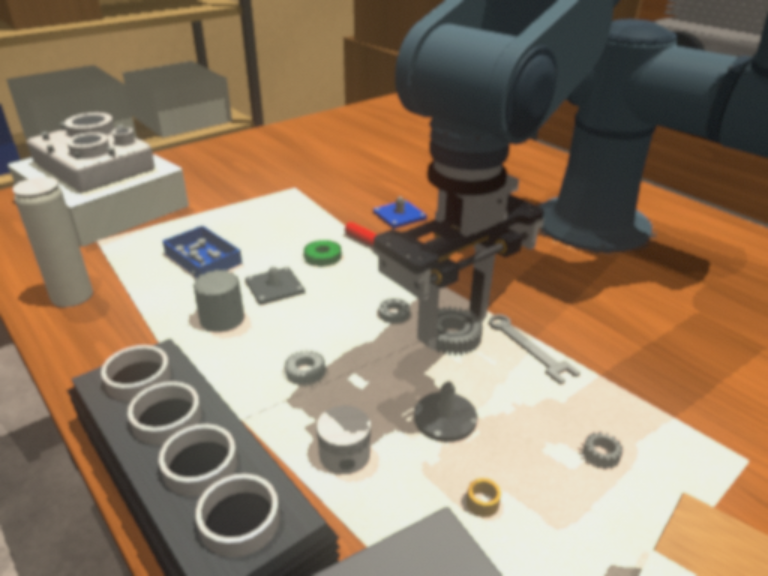

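View pics/top2.png

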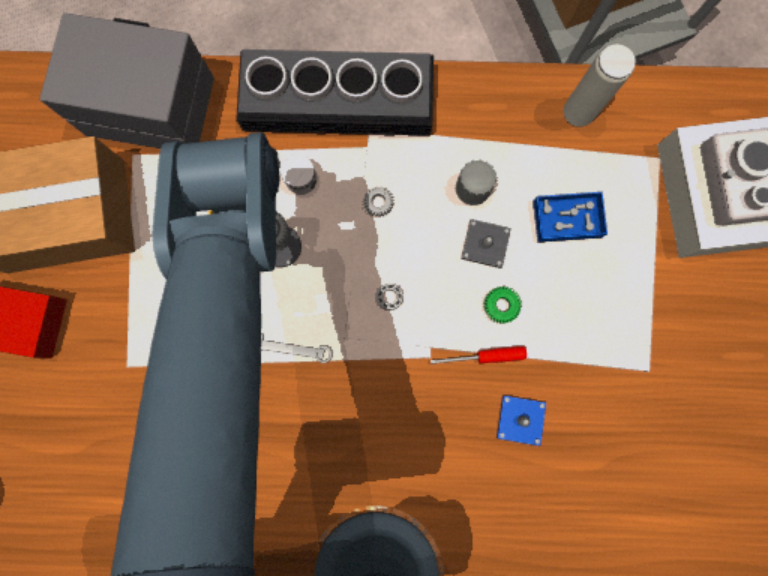

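The gear is held flat in the jaws at (455,330) in the scene view, above the round base at (447,412). I'll check its offset in the scene depth, then lower it.

```bash
python3 - <<'E'
from h import *
np.set_printoptions(precision=4,suppress=True)
w=cloud('scene',np.load('pics/scene2.npz')['d'])
for h in(.144,.147,.15):
  print(measure('scene',w,'',(.572,.193,h,.022)))
p=w[(np.hypot(w[...,0]-.572,w[...,1]-.195)<.06)&(w[...,2]>.115)&(w[...,2]<.16)]
print(np.histogram(p[:,2],20))
g=p[p[:,2]<.149];print(g.min(0),g.max(0))
E
```

```text
(629, array([0.5725, 0.1996]), 0.040522463619709015, array([0.5724, 0.1965]), array([0.5703, 0.2005], dtype=float32), array([0.5691, 0.1998]), array([70.8373, 52.1766]), 39.489566802978516)
(613, array([0.5722, 0.2   ]), 0.040802206844091415, array([0.571 , 0.1961]), array([0.5681, 0.1996], dtype=float32), array([0.569, 0.2  ]), array([70.8373, 52.7046]), 39.489566802978516)
(552, array([0.5721, 0.2   ]), 0.040753189474344254, array([0.5714, 0.1952]), array([0.5667, 0.1987], dtype=float32), array([0.5688, 0.1998]), array([70.3527, 52.7101]), 39.28094482421875)
(array([  8,  19,  32,  33,  33,  37,  37,  39,  41,  37,  66, 204, 303,
        35,  24,  14,  19,  26,  20,  15]), array([0.1282, 0.1297, 0.1313, 0.1329, 0.1345, 0.1361, 0.1377, 0.1393,
       0.1409, 0.1425, 0.1441, 0.1457, 0.1473, 0.1488, 0.1504, 0.152 ,
       0.1536, 0.1552, 0.1568, 0.1584, 0.16  ]))
[0.5265 0.1617 0.1282] [0.6176 0.2264 0.149 ]
```

```bash
cat >> h.py <<'E'
def place(k,post,base,deg,extra=0.0,dy=0,dx=0):
    x,y=POS[post];x+=dx;y+=dy;o=ori(deg);zt=base+TIP
    a=arm.read_tcp_pos()
    if np.hypot(a[0]-x,a[1]-y)>.003 or a[2]<.13: arm.goto([x,y,.15],o)
    hit=arm.move_l([x,y,zt+.012],vel=.08,max_force=8); print('to',hit,arm.read_tcp_pos(),arm.read_contact_force())
    if hit: return False
    hit=arm.move_l([x,y,zt-extra],vel=.03,max_force=8); print('seat',hit,arm.read_tcp_pos(),'want',zt,arm.read_contact_force())
    return True
def release(k):
    arm.command_gripper(min(.093,DIA[k]+.02)); a=arm.read_tcp_pos()
    arm.move_l([a[0],a[1],.15],vel=.15); print('rel',arm.read_opening(),arm.read_contact_force(),arm.read_clock())
E
python3 - <<'E'
from h import *
np.set_printoptions(precision=4,suppress=True)
if place('wide','tall',.010,0): release('wide')
E
```

```text
to False [0.5724 0.1939 0.0437] [ 0.4021  0.4843 -3.6842]
seat True [0.5718 0.1938 0.0313] want 0.031 [ 0.2261 -0.5948  4.3517]
rel 0.08587656433374441 [ 0.4121  0.6823 -0.2846] 12.0333
```

```bash
python3 - <<'E'
from h import *
np.set_printoptions(precision=4,suppress=True)
pick('spacer',0,20)
im,d=arm.camera('scene');cv2.imwrite('pics/s3.png',cv2.resize(im[190:330,230:450,::-1],(770,490),interpolation=cv2.INTER_CUBIC))
w=cloud('scene',d);print(measure('scene',w,'',(.572,.196,.028,.033)))
E
```

```text
dn False [0.6272 0.3095 0.0222]
open 0.034299710879230144 [ 0.1675 -1.3305  1.7995]
up 0.03455440750002795 [ 0.9703  0.0394 -1.473 ] 15.9583
(593, array([0.571 , 0.1945]), 0.03370606526732445, array([0.5723, 0.1945]), array([0.5766, 0.1975], dtype=float32), array([0.5727, 0.1933]), array([64.8453, 61.1361]), 39.95624542236328)
```

View pics/s3.png

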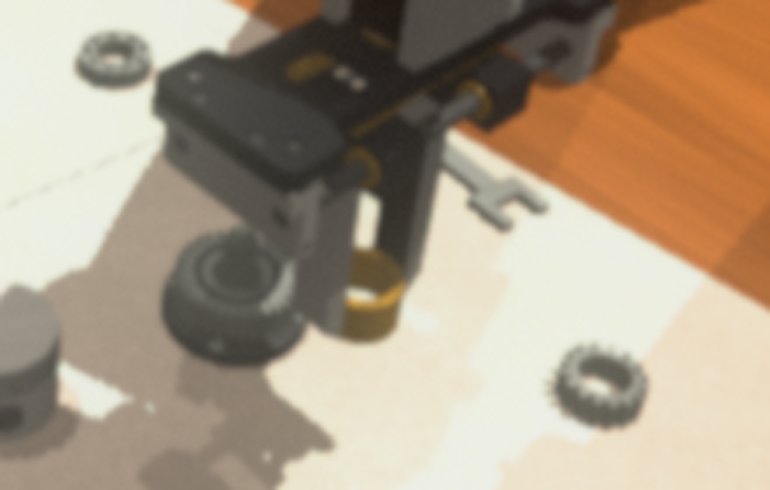

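The wide gear lies flat on the base (crop 235,295), and the brass collar is in the jaws at (370,295). The opening reads 34.5 mm where I expected 36, so I'll check how it is held.

```bash
python3 - <<'E'
from h import *
np.set_printoptions(precision=4,suppress=True)
im,d=arm.camera('scene');w=cloud('scene',d);a=arm.read_tcp_pos();print(a,arm.read_opening())
hsv=cv2.cvtColor(im,cv2.COLOR_RGB2HSV);m=(hsv[...,0]>15)&(hsv[...,0]<32)&(hsv[...,1]>120)&(np.hypot(w[...,0]-a[0],w[...,1]-a[1])<.04)&(w[...,2]>.1)&(w[...,2]<.17)
p=w[m];print(len(p),np.percentile(p,[2,98],axis=0))
t=p[p[:,2]>.146];print(len(t),np.percentile(t,[2,98],axis=0))
from scipy.optimize import least_squares
for z0,z1 in((.128,.136),(.136,.143),(.143,.149)):
    q=p[(p[:,2]>z0)&(p[:,2]<z1)];q=q[(q[:,1]>a[1]-.0)]
    s=least_squares(lambda c:np.hypot(q[:,0]-c[0],q[:,1]-c[1])-.018,a[:2],loss='soft_l1',f_scale=.001);print(z0,len(q),s.x)
im2=cv2.resize(im[230:300,300:370,::-1],(560,560),interpolation=cv2.INTER_CUBIC);cv2.imwrite('pics/s4.png',im2)
E
```

```text
[0.6254 0.3089 0.1481] 0.034097459653705926
118 [[0.6105 0.3007 0.135 ]
 [0.6389 0.328  0.1505]]
72 [[0.6103 0.3012 0.1463]
 [0.6399 0.3277 0.1506]]
0.128 4 [0.6283 0.3085]
0.136 11 [0.6287 0.3087]
0.143 44 [0.6248 0.3088]
```

View pics/s4.png

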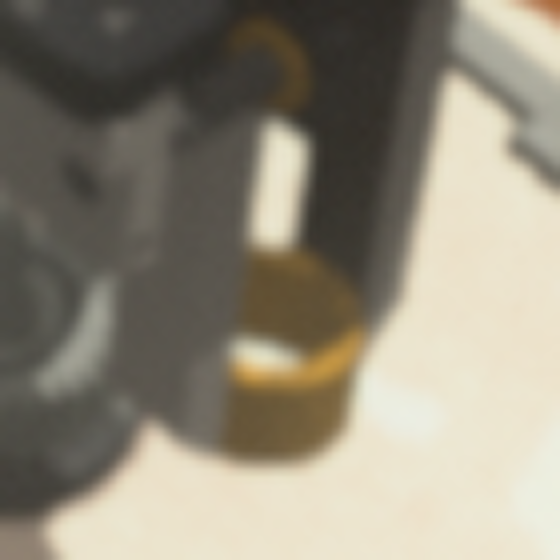

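The collar is level and centred within about 1 mm of the TCP, so I'll place it.

```bash
python3 - <<'E'
from h import *
np.set_printoptions(precision=4,suppress=True)
if place('spacer','tall',.028,0,extra=.001): 
    release('spacer')
    pick('small',0,20)
    im,d=arm.camera('scene');cv2.imwrite('pics/s5.png',cv2.resize(im[190:330,230:450,::-1],(770,490),interpolation=cv2.INTER_CUBIC))
    w=cloud('scene',d);x,y=POS['tall'];m=(np.hypot(w[...,0]-x,w[...,1]-y)<.03)&(w[...,2]>.035)
    print(np.histogram(w[m][:,2],bins=np.arange(.035,.066,.002)),arm.read_opening())
E
```

```text
to False [0.5725 0.1939 0.0617] [-0.1136  0.0475 -0.3284]
seat True [0.572  0.1938 0.0492] want 0.049 [-0.1094 -0.2213  3.8094]
rel 0.056149272803530846 [-0.3495 -0.8585 -0.0593] 19.6917
dn False [0.4708 0.3493 0.0219]
open 0.04216287987784978 [-0.3602 -0.3721  2.4234]
up 0.04174695726328533 [-0.459  -0.7301 -1.9357] 23.6
(array([19, 16, 16, 19, 22, 23, 30, 85, 46, 17, 16, 11,  8,  8,  0]), array([0.035, 0.037, 0.039, 0.041, 0.043, 0.045, 0.047, 0.049, 0.051,
       0.053, 0.055, 0.057, 0.059, 0.061, 0.063, 0.065])) 0.04189835511987571
```

View pics/s5.png

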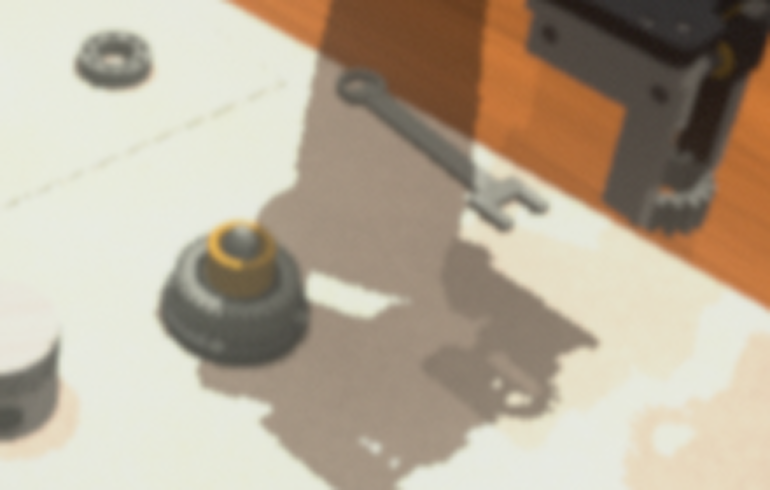

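The collar stands flat on the wide gear (crop 242,260, top at 50 mm), and the small gear is gripped level at (680,205). Next I'll place it and pick the bearing.

```bash
python3 - <<'E'
from h import *
np.set_printoptions(precision=4,suppress=True)
if place('small','tall',.050,0,extra=.001): 
    release('small')
    pick('bearing',-90,20)
    for n in('scene','top'):
        im,d=arm.camera(n);cv2.imwrite(f'pics/{n}6.png',cv2.resize(im[:,:,::-1],(768,576),interpolation=cv2.INTER_CUBIC));np.savez(f'pics/{n}6.npz',im=im,d=d)
        w=cloud(n,d);print(measure(n,w,'',(.572,.194,.068,.021)))
E
```

```text
to False [0.5725 0.1938 0.0836] [ 0.5032 -0.5459 -1.6879]
seat True [0.5719 0.1938 0.0712] want 0.07100000000000001 [-0.918  -0.6303  5.0156]
rel 0.06196937447806318 [-0.8522  0.0472 -0.353 ] 27.0417
dn False [ 0.4842 -0.0101  0.0217]
open 0.048141471303817386 [-0.233  -0.4574  2.8134]
up 0.04755607009990686 [-0.4014 -0.5821 -0.9384] 31.2667
(258, array([0.5708, 0.1949]), 0.021869946271181107, array([0.5714, 0.1951]), array([0.5719, 0.1957], dtype=float32), array([0.571 , 0.1953]), array([40.7062, 42.2715]), 84.68160247802734)
(100, array([0.5705, 0.1928]), 0.021490829065442085, array([0.5707, 0.1925]), array([0.5706, 0.1933], dtype=float32), array([0.5696, 0.1924]), array([40.7422, 39.3826]), 2.5801568031311035)
```

View pics/scene6.png

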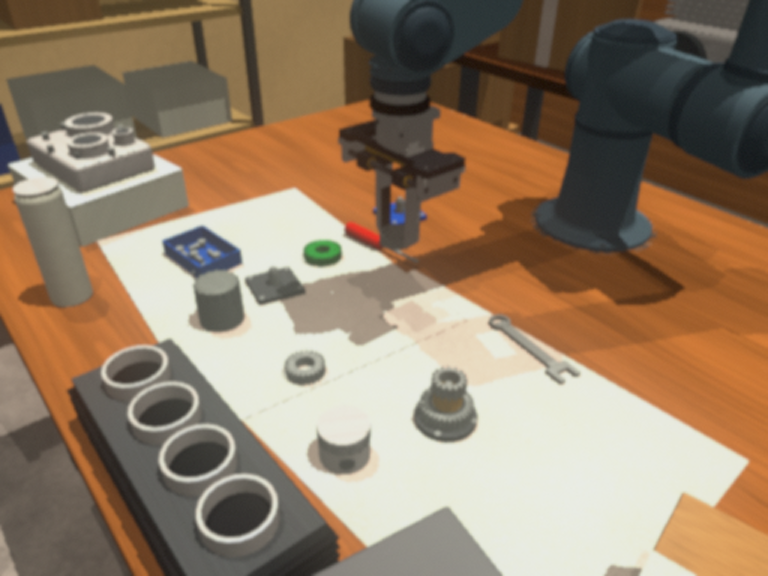

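View pics/top6.png

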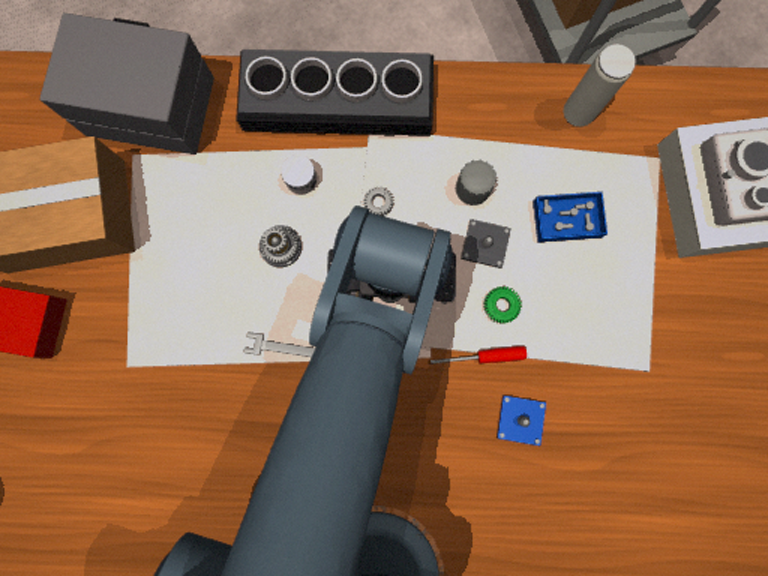

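The tall stack shows three coaxial tiers at scene (447,400), with the small gear's top near 68 mm. The bearing is in the jaws. Next it goes on the short post, followed by the medium gear pick.

```bash
python3 - <<'E'
from h import *
np.set_printoptions(precision=4,suppress=True)
if place('bearing','short',.010,-90,extra=.001): 
    release('bearing')
    pick('medium',-90,25)
    for n in('scene','top'):
        im,d=arm.camera(n);c=im[100:240,100:320] if n=='scene' else im[80:220,240:460]
        cv2.imwrite(f'pics/{n}7.png',cv2.resize(c[:,:,::-1],(770,490),interpolation=cv2.INTER_CUBIC))
        w=cloud(n,d);print(measure(n,w,'',(.5866,-.185,.026,.024)))
E
```

```text
to False [ 0.5871 -0.185   0.0437] [ 0.0365 -0.2371 -0.7721]
seat True [ 0.5866 -0.1848  0.0308] want 0.031 [-1.5153  0.7123  3.4091]
rel 0.06810181230078216 [ 1.0781  0.2333 -0.041 ] 35.5917
dn False [0.6606 0.0156 0.0221]
open 0.05361896125686893 [-1.3722  1.1395  1.6301]
up 0.053302025580098174 [-0.482   0.4745 -2.8134] 39.6
(97, array([ 0.5904, -0.1862]), 0.024750966578722, array([ 0.5973, -0.1858]), array([ 0.5982, -0.1828], dtype=float32), array([ 0.5967, -0.1867]), array([47.9048, 25.9816]), 83.45050048828125)
(161, array([ 0.5859, -0.1863]), 0.023795468732714653, array([ 0.5856, -0.1865]), array([ 0.5851, -0.1866], dtype=float32), array([ 0.5856, -0.1866]), array([45.4079, 43.8704]), 0.6874613761901855)
```

View pics/scene7.png

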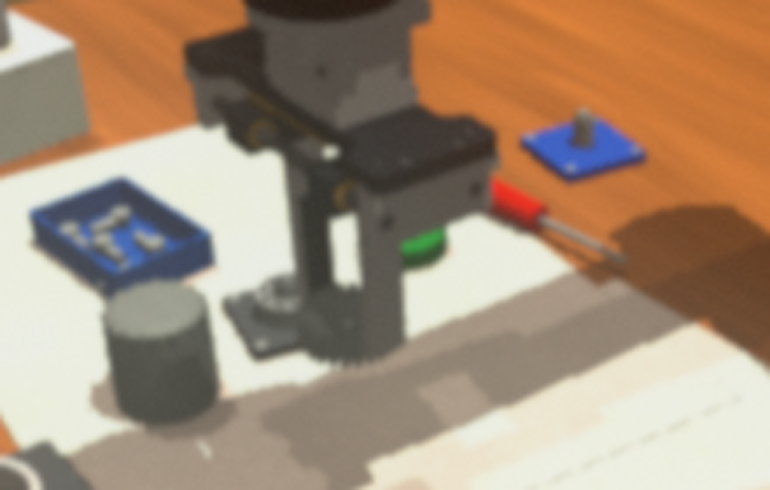

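View pics/top7.png

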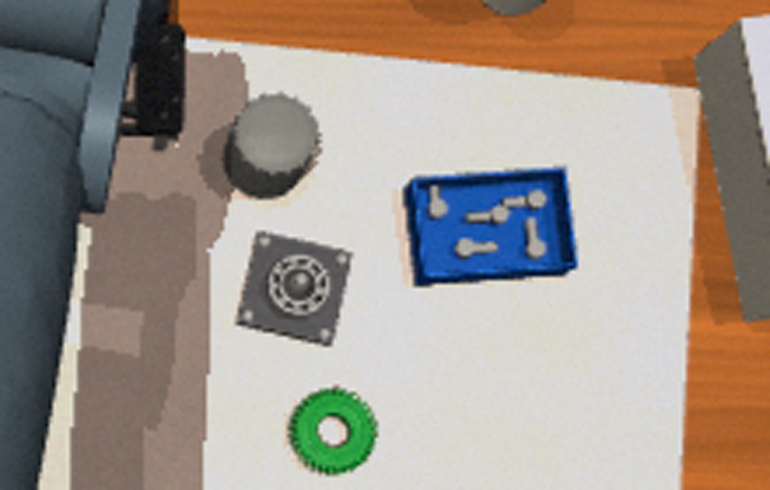

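The bearing is seated around the short post (crop 298,285, top at 26 mm), and the medium gear is gripped.

```bash
python3 - <<'E'
from h import *
np.set_printoptions(precision=4,suppress=True)
if place('medium','short',.026,-90,extra=.001): 
    release('medium')
    arm.goto([.45,.0,.25],ori(-90))
    for n in('scene','top'):
        im,d=arm.camera(n);cv2.imwrite(f'pics/{n}8.png',cv2.resize(im[:,:,::-1],(768,576),interpolation=cv2.INTER_CUBIC))
        w=cloud(n,d)
        for k,v in(('medium',(.5866,-.185,.044,.027)),('small',(.572,.194,.068,.021)),('piston',None),('filter',None)):
            r=measure(n,w,k,v);print(n,k,r[0],r[1],r[2],r[3])
        for (x,y) in(POS['tall'],POS['short']):
            for lo,hi in((.03,.08),):
                m=(np.hypot(w[...,0]-x,w[...,1]-y)<.02)&(w[...,2]>lo);q=w[m];hh=.068 if x<.58 else .044
                t=q[(abs(q[:,2]-hh)<.004)&(np.hypot(q[:,0]-x,q[:,1]-y)>.013)]
                A=np.c_[t[:,:2]-[x,y],np.ones(len(t))];print(' plane slope/height',np.linalg.lstsq(A,t[:,2],rcond=None)[0],len(t))
    print(arm.read_clock())
E
```

```text
to False [ 0.5871 -0.185   0.0597] [-0.3431 -0.7392 -1.5825]
seat True [ 0.5866 -0.1849  0.047 ] want 0.047 [-0.0316 -0.2622  3.615 ]
rel 0.0741321333729664 [ 0.4999 -0.401  -0.6354] 43.65
scene medium 231 [ 0.5864 -0.1844] 0.028958572074770927 [ 0.5874 -0.1832]
scene small 254 [0.5709 0.1948] 0.021902713924646378 [0.5718 0.1954]
scene piston 812 [0.7024 0.1631] 0.030567064881324768 [0.703  0.1641]
scene filter 388 [ 0.6938 -0.1585] 0.0342538058757782 [ 0.6935 -0.1556]
 plane slope/height [-0.0119 -0.0253  0.0684] 163
 plane slope/height [0.005  0.0127 0.0449] 80
top medium 215 [ 0.5867 -0.1863] 0.027452057227492332 [ 0.5867 -0.1859]
top small 106 [0.5703 0.193 ] 0.02124536596238613 [0.5699 0.1925]
top piston 360 [0.7013 0.1607] 0.030414046719670296 [0.701  0.1607]
top filter 354 [ 0.692  -0.1606] 0.03243548795580864 [ 0.6922 -0.1612]
 plane slope/height [-0.0206 -0.002   0.0671] 75
 plane slope/height [ 0.0125 -0.0197  0.0432] 89
44.7333
```

View pics/scene8.png

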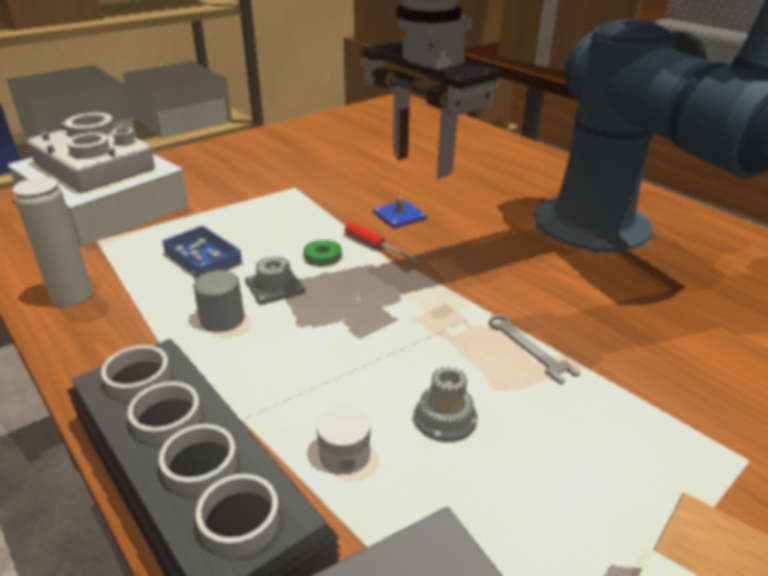

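View pics/top8.png

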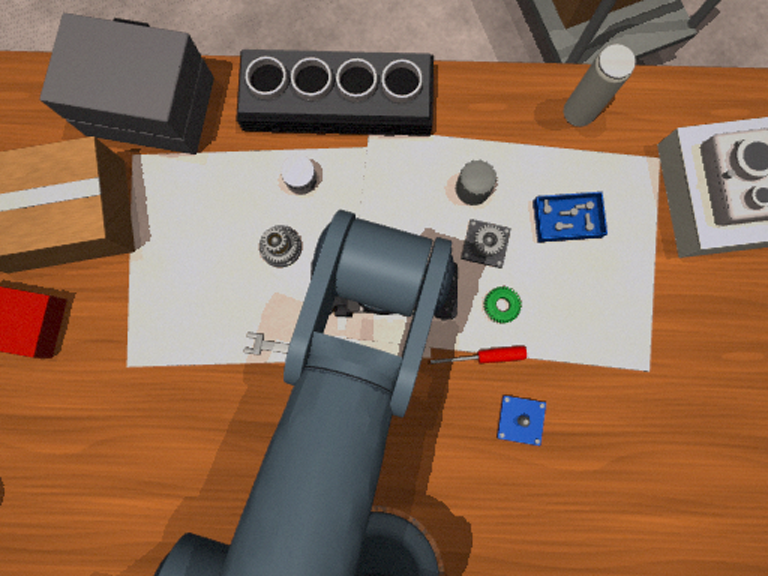

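Both stacks are coaxial and level: tall at top view (280,243), short at (488,240). Their tops are near 68 and 44 mm as expected, the bystanders haven't moved, and the gripper is clear.

```bash
python3 -c "
from cell import arm
arm.finish_job();print(arm.read_clock())"
```

```text
the job is handed in; nothing more can be done
the job is handed in; nothing more can be done
```

The job is handed in. The tall round-based post holds the wide gear, then the brass collar, then the small gear. The short square-based post holds the ball bearing with the medium gear on top. The clock read 44.7 s at my last check, just before handing in.

**Checks that passed:**
- **Seating:** each part met a gentle stop within 0.3 mm of its expected height.
- **Stack height:** the tops read 67–68 mm on the tall post (68 expected) and 43–45 mm on the short post (44 expected).
- **Flatness:** the tops were level within 1.5°, which is about as fine as the depth images can show.
- **Bystanders:** the piston and oil filter were within 0.5 mm of their first positions. I did not touch the blue post or the green gear.

**Disagreements:**
- **Camera offset:** the two cameras differed by about 2–3 mm in y throughout, so I used their average. The fit allowed for this.
- **Collar grip:** the gripper opening read about 34.5 mm on the 36 mm collar. A close look showed it level and centred, and it seated normally.

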